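Meter two drive rollers from a wire basket into the kit tray

TASK

Lift the wire basket by its red handle, hold its open end low over the purple tray (a few centimetres above it) and tip it slowly so that the front two blue rollers roll out one at a time: let the first settle in the tray before the second follows, and hold the tilt until both lie still. Then level the basket and set it back upright in the middle of the green mat with the other two rollers still in it, and let go. Do not touch the rollers with the gripper and leave the black housing, the clear bin and the screwdriver where they are.

Things in the scene. Friction and masses are not known exactly. Their poses are not given: they have to be found in the camera images.
- basket: Steel wire basket, 130 mm long (x), 74 mm wide (y), walls 48 mm high, floor 6 mm thick; about 0.3 kg empty, 0.8 kg with its four rollers. Origin: centre of its flat underside; z up. At its +x end wall and rim are cut out over the full inner width (68 mm) down to the floor: the spout. At the start this open end points roughly away from the robot.
- basket_rods (a point): Middle of the floor's upper side, 6 mm above the basket's origin. Four low cross rods on the floor hold the rollers, one ahead of each, higher towards the rear: tipped slowly, open end down, roller 1 gets over its rod at about 26 degrees of tilt, roller 2 at about 34, rollers 3 and 4 only at about 46; jerks let them go earlier. The load drops by about 1.2 N as each leaves.
- basket_handle (a point): Centre of the red handle bar that bridges the basket, 103 mm straight above the basket's origin; axes as the basket's. The bar is 20 mm thick along x (grasp it across this), 86 mm long along y, 26 mm high; it stands on two side posts, 45 mm clear above the walls.
- basket_lip (a point): Middle of the floor's front edge at the open end, on the upper side of the floor: 66 mm ahead (+x) and 6 mm above the basket's origin.
- roller1: Its resting place at the start: front of the basket, nearest the open end, 47 mm ahead of the basket's origin. Blue rubber-covered drive roller, a plain cylinder 64 mm long, 26 mm in diameter, about 120 g; origin at its centre, its own y along the cylinder (lying across the basket).
- roller2: Its resting place at the start: second from the open end, 16 mm ahead of the basket's origin. Blue rubber-covered drive roller, a plain cylinder 64 mm long, 26 mm in diameter, about 120 g; origin at its centre, its own y along the cylinder (lying across the basket).
- roller3: Its resting place at the start: third from the open end, 15 mm behind the basket's origin. Blue rubber-covered drive roller, a plain cylinder 64 mm long, 26 mm in diameter, about 120 g; origin at its centre, its own y along the cylinder (lying across the basket).
- roller4: Its resting place at the start: at the closed end, 46 mm behind the basket's origin. Blue rubber-covered drive roller, a plain cylinder 64 mm long, 26 mm in diameter, about 120 g; origin at its centre, its own y along the cylinder (lying across the basket).
- tray: Purple kit tray, fixed to the bench, 250 mm long (x) by 220 mm wide (y), 45 mm high, walls 4 mm, floor 4 mm thick with low ribs (7 mm above the bench) along y that stop rollers from rolling about. Origin: centre of its underside. Its x points roughly away from the robot.
- mat: Green rubber mat, fixed, 220 mm (x) by 170 mm (y), 3 mm thick; the basket stands on it at the start. Origin: centre of its underside, on the bench.
- housing: Black machine housing, bystander, 200 x 120 mm, 90 mm high at one end; origin at the centre of its underside.
- bin: Clear open plastic bin, bystander, 160 x 130 mm, 90 mm high; origin at the centre of its underside.
- driver: Screwdriver, bystander, 190 mm long, lying on the bench beyond the mat and tray; its x runs along it.
There are look-alikes about, which are no part of the job. Leave any orange or turquoise look-alike of the basket alone.

How it is judged:
By the outcome, as a careful person would: the job done as asked, in the order asked, and still so for the second after the job is handed in, with the robot touching nothing.
It also fails if it takes over 72 s, if anything falls off the work surface, if the arm or the gripper's body presses on something with over 40 N, if the wrist force passes 120 N, or if a joint passes its speed limit or range.

ROBOT

A 6-joint arm with a two-finger parallel gripper is mounted at the origin on the work surface. World frame = base frame: x ahead of the robot, y to its left, z up, the work surface at z = 0. Lengths are in mm, angles in rad, forces in N, time in s.
With the tool pointing down it reaches from about 300 to 950 mm from the base axis. Payload 3.1 kg.
Tool frame: the origin (TCP) lies midway between the tips of the shut fingers; the grasp point (between the pads) lies 19 mm behind it (r.tcp_to_grasp is the distance from the TCP to the grasp point, in mm); z points along the fingers, y is the line along which they close (so a half turn about z gives the same grasp; the last joint's range is limited). The gripper opens to 85 mm and grips with 20 to 120 N. Pads are 22 mm wide; open, the fingers measure 114 mm over their backs; the gripper's body (76 mm by 85 mm) begins 54 mm behind the grasp point. The pads swing forward as they close: fully open they stand 13 mm farther back than shut.
Start: joints at [1.098, 0.308, 1.634, -0, 1.2, -0.07], TCP at [245.023, 574.975, 231.272] pointing down, gripper open.
Joint ranges: [-3.06, 3.06], [-0.79, 1.96], [0.05, 2.63], [-1.19, 4.34], [0.05, 2.64], [-2.94, 2.94]. Speed limits (rad/s): [2.79, 2.79, 3.14, 3.14, 3.14, 3.14].

INTERFACE

Orientations are given as a unit quaternion [x, y, z, w].
In Python, from plant import r, snapshot, camera_model, hand_in gives the robot as it stands.
- The arm moves only by the tool step_arm, never from a script. Its argument "moves" is one flat list of numbers, 7 for each row, row after row: the shift along the tool's x, y, z in cm, then the turn, a rotation vector about the tool's x, y, z in rad, then the opening, from -1 (shut) to 1 (fully open), so that 0 is half open. A call has 1 to 12 rows; each row is the pose to reach, as a shift and turn from the pose commanded when the call began, along the tool's axes at that moment; what a row does not reach only later rows make up. A row lasts 1/12 s, in which the tool goes at most 41.7 mm and 7.16 degrees, less where a joint would pass 70% of its speed; a pose out of reach is approached as far as the arm can. A call with a gripper value outside its range is refused whole. The fingers move at their own pace and stop on an object; "newtons" is the grip in N (left out, the last holds). Time passes only in rows, so rows that repeat a pose let the fingers close. It gives the time, the measured TCP pose, the force, the opening and the grip force at its end, in the units of the state.
- r.sense(): the state, without advancing time (a new reading comes with each control period).
- snapshot(name): name is "scene" or "top" or "wrist"; returns the picture (480x640x3 uint8, blue, green, red); there is no depth.
- camera_model(name): a dict with "intrinsics" (3x3 intrinsics, pixels), "eye" and "attitude" of the camera in the world; the wrist camera has in their place "tool_from_camera" (4x4, takes a point from camera to tool coordinates, whose origin is the TCP and whose axes are the flange's). Camera axes: x right, y up, looking along -z (the intrinsics and any distortion apply to the point x, -y, -z); pixel columns grow to the right and rows downward; lengths in mm; the calibration is good to about 2 mm. A picture is of the moment at which its call begins: read the wrist's pose just before it. camera_model takes no time and is no camera call.
- hand_in(): hands the job in; it is judged then, once.
The state is a dict: "time": time; "joint_pos": joint angles; "dq": joint speeds; "tau": joint torques, N m; "eef_pos": TCP position; "tcp_rot": TCP orientation; "force": force on the tool from outside, world axes, zero at the start; "wrist_torque": the same for the moment, N m; "finger_gap": finger opening in mm; "grasp_force": force on a finger pad.
Only numpy, scipy, OpenCV 4.12 (cv2) and the standard library are available. Lean on these libraries where they do the work, as an engineer would, in place of code of your own. Each camera call takes 0.05 s, during which the arm holds its last target. There are 200 camera calls.

## Working session

There is one attempt and no reset: what is moved stays moved. The work goes in short steps, Python scripts to look and compute and a tool call to move; the robot and the scene stay as the last step left them, time stands still between calls to the robot, and variables do not carry over. Pictures are saved under pics/ and viewed, at most 10 in all, crops included, and the job is handed in when it is done.

Besides the shell and the picture viewer there is one more tool, called after "Emit:" as name(argument=value, ...) on one line, values as JSON. step_arm: Moves the arm, as the interface text tells. Its arguments: {"type":"object","properties":{"moves":{"type":"array","items":{"type":"number"}},"newtons":{"type":"number"}},"required":["moves"]}

```bash
mkdir -p pics; ls
python3 - <<'E'
from plant import r,snapshot,camera_model
import cv2,numpy as np
s=r.sense();print(s['time'],s['eef_pos'],s['tcp_rot'],s['finger_gap'],r.tcp_to_grasp)
a=snapshot('scene');b=snapshot('top')
cv2.imwrite('pics/scene0.png',a);cv2.imwrite('pics/top0.png',b)
for n in('scene','top','wrist'):print(n,camera_model(n))
E
```

```text
pics
0.0 [244.62558988 574.22990831 230.03499512] [ 2.00060602e-01  9.79782838e-01 -1.11353710e-03 -3.25354814e-04] 85.09433818273384 18.700000000000003
scene {'intrinsics': array([[491.65643418,   0.        , 316.43777697],
       [  0.        , 491.65643418, 243.7447093 ],
       [  0.        ,   0.        ,   1.        ]]), 'eye': array([1248.82163348,  487.72524968, 1019.43436531]), 'attitude': array([0.16073057, 0.32328536, 0.82184305, 0.44071109])}
top {'intrinsics': array([[523.05457147,   0.        , 310.75057851],
       [  0.        , 523.05457147, 235.82949984],
       [  0.        ,   0.        ,   1.        ]]), 'eye': array([ 407.05856983,  -11.11527928, 1374.01694531]), 'attitude': array([ 0.03849043, -0.0401768 , -0.69939051,  0.71257085])}
wrist {'intrinsics': array([[377.66827385,   0.        , 320.30003821],
       [  0.        , 377.66827385, 244.18308746],
       [  0.        ,   0.        ,   1.        ]]), 'tool_from_camera': array([[-3.16404024e-04,  9.61785710e-01,  2.73803119e-01,
         6.93266244e+01],
       [ 9.99999591e-01,  7.24257352e-05,  9.01179862e-04,
         4.65427112e-01],
       [ 8.46911521e-04,  2.73803293e-01, -9.61785340e-01,
        -1.42340952e+02],
       [ 0.00000000e+00,  0.00000000e+00,  0.00000000e+00,
         1.00000000e+00]])}
```

View pics/top0.png

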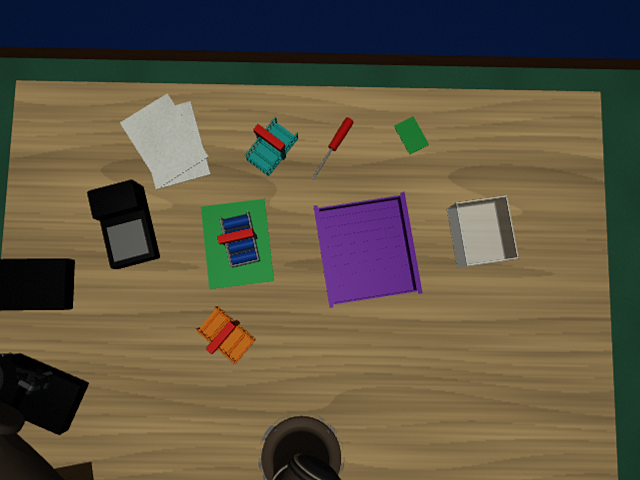

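View pics/scene0.png

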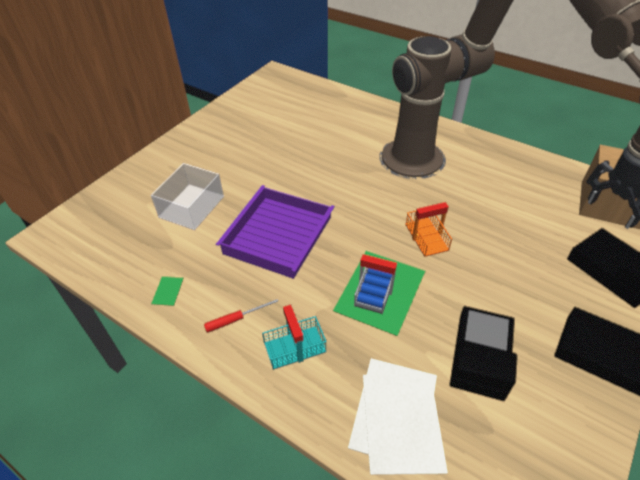

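The top view shows the grey basket with blue rollers and its red handle at about (237,237) on the green mat (237,244). The tray is at (367,248), the housing at (125,225), the driver at (335,148) and the bin at (483,232). The orange basket (226,335) and the turquoise one (271,145) are the look-alikes.

```bash
cat > h.py <<'E'
import numpy as np,cv2
from scipy.spatial.transform import Rotation as R
from plant import r,snapshot,camera_model
def cam(name,s=None):
    m=camera_model(name);K=np.array(m['intrinsics'])
    if name!='wrist': return K,R.from_quat(m['attitude']).as_matrix(),np.array(m['eye'])
    T=np.array(m['tool_from_camera']);Rt=R.from_quat(s['tcp_rot']).as_matrix()
    return K,Rt@T[:3,:3],Rt@T[:3,3]+s['eef_pos']
def ray(c,uv):
    K,A,e=c;u=np.atleast_2d(uv).astype(float)
    d=np.c_[(u[:,0]-K[0,2])/K[0,0],-(u[:,1]-K[1,2])/K[1,1],-np.ones(len(u))]@A.T
    return d
def plane(c,uv,z):
    d=ray(c,uv);return c[2]+d*((z-c[2][2])/d[:,2])[:,None]
def proj(c,p):
    K,A,e=c;q=(np.atleast_2d(p)-e)@A
    return np.c_[K[0,0]*q[:,0]/-q[:,2]+K[0,2],K[1,1]*-q[:,1]/-q[:,2]+K[1,2]]
def mask(img,h0,h1,smin=100,vmin=40):
    h=cv2.cvtColor(img,cv2.COLOR_BGR2HSV);H=h[...,0].astype(int)
    m=((H>=h0)&(H<=h1)) if h0<=h1 else ((H>=h0)|(H<=h1))
    return (m&(h[...,1]>=smin)&(h[...,2]>=vmin)).astype(np.uint8)*255
def rect(m,box):
    x0,y0,x1,y1=box;k=np.zeros_like(m);k[y0:y1,x0:x1]=m[y0:y1,x0:x1]
    c=max(cv2.findContours(k,cv2.RETR_EXTERNAL,cv2.CHAIN_APPROX_NONE)[0],key=cv2.contourArea)
    return cv2.boxPoints(cv2.minAreaRect(c)),c
def desc(P):
    e=np.roll(P,-1,0)-P;L=np.linalg.norm(e,axis=1)
    print('centre',P.mean(0).round(1),'sides',L.round(1),'dirs',np.degrees(np.arctan2(e[:,1],e[:,0])).round(1))
E
python3 - <<'E'
from h import *
b=cv2.imread('pics/top0.png');c=cam('top')
for n,h,box,z in(('mat',(50,75,120),(195,190,285,300),3),('tray',(130,160),(300,180,440,320),45),('handle',(172,8,120,60),(205,215,275,260),119)):
    P,ct=rect(mask(b,*h),box);print(n,P.round(1).tolist());desc(plane(c,P,z))
    if n=='tray':desc(plane(c,P,4))
a=cv2.imread('pics/scene0.png');c2=cam('scene')
P2,_=rect(mask(a,172,8,120,60),(345,245,410,280));print('scene handle',P2.mean(0));desc(plane(c2,P2,110))
P,_=rect(mask(a,50,75,120),(330,245,430,340));desc(plane(c2,P,3))
E
```

```text
mat [[199.5, 205.6999969482422], [264.1000061035156, 198.3000030517578], [273.6000061035156, 281.20001220703125], [209.0, 288.6000061035156]]
centre [537.5 182.    3. ] sides [172.3 221.1 169.3 220.7] dirs [ -82.3 -171.9   97.6    8.9]
tray [[313.1000061035156, 205.5], [406.1000061035156, 190.8000030517578], [422.1000061035156, 292.70001220703125], [329.1000061035156, 307.29998779296875]]
centre [ 525.8 -158.5   45. ] sides [243.3 263.9 238.1 262.8] dirs [ -79.9 -171.3   99.9    9.9]
centre [ 529.5 -163.     4. ] sides [250.8 272.  245.4 271. ] dirs [ -79.9 -171.3   99.9    9.9]
handle [[216.89999389648438, 235.39999389648438], [251.8000030517578, 227.1999969482422], [253.8000030517578, 235.5], [218.89999389648438, 243.6999969482422]]
centre [544.8 169.1 119. ] sides [86.3 20.8 86.1 20.8] dirs [ -75.5 -165.1  104.4   15.3]
scene handle [377.6623 263.8045]
centre [547.1 168.  110. ] sides [36.2 86.  35.5 84.3] dirs [-159.3  105.6   18.   -74. ]
centre [535.5 173.6   3. ] sides [233.6 186.2 220.3 165.6] dirs [-166.8   92.2    8.4  -84.2]
```

```bash
cat >> h.py <<'E'
def go(p,yaw,tilt=0):
    """shift (cm) and turn for the tool: TCP at p, tool y along yaw deg, pitch open end down by tilt deg"""
    s=r.sense();R0=R.from_quat(s['tcp_rot'])
    a=np.radians(yaw);M=np.array([[-np.sin(a),np.cos(a),0],[np.cos(a),np.sin(a),0],[0,0,-1]]).T
    T=R.from_matrix(M)*R.from_euler('x',tilt,degrees=True)
    print('now',s['time'],s['eef_pos'].round(1),'q',s['joint_pos'].round(2));print('shift cm',(R0.inv().apply(np.array(p)-s['eef_pos'])/10).round(2),'turn',(R0.inv()*T).as_rotvec().round(3))
E
python3 - <<'E'
from h import *
go([545,169.5,200],14.5)
E
```

```text
now 0.1 [244.7 574.3 230.2] q [ 1.1   0.31  1.64  0.    1.2  -0.07]
shift cm [-43.5  -25.47   3.06] turn [-0.002  0.001  0.915]
```

Emit:
step_arm(moves=[-43.5,-25.5,3,0,0,0.915,1,-43.5,-25.5,3,0,0,0.915,1,-43.5,-25.5,3,0,0,0.915,1,-43.5,-25.5,3,0,0,0.915,1,-43.5,-25.5,3,0,0,0.915,1,-43.5,-25.5,3,0,0,0.915,1,-43.5,-25.5,3,0,0,0.915,1,-43.5,-25.5,3,0,0,0.915,1,-43.5,-25.5,3,0,0,0.915,1,-43.5,-25.5,3,0,0,0.915,1,-43.5,-25.5,3,0,0,0.915,1,-43.5,-25.5,3,0,0,0.915,1])

```text
time: 1.1
eef_pos: [542.7, 172.0, 201.1]
tcp_rot: [0.612, 0.791, -0.0, -0.0]
force: [0.3, 0.4, 0.0]
finger_gap: 85.3
grasp_force: 0.0
```

Run:
```python
from h import *
go([545,169.5,200],14.5)
```

```text
now 1.1 [542.7 172.  201.1] q [ 0.23  0.23  1.79  0.    1.12 -0.02]
shift cm [-0.3   0.16  0.11] turn [-0.001 -0.    -0.   ]
```

Emit:
step_arm(moves=[0,0,0,0,0,0,1,0,0,0,0,0,0,1,0,0,0,0,0,0,1])

```text
time: 1.35
eef_pos: [541.5, 173.9, 201.0]
tcp_rot: [0.613, 0.79, -0.0, -0.001]
force: [-0.9, -0.5, 0.9]
finger_gap: 85.6
grasp_force: 0.0
```

Run:
```python
from h import *
s=r.sense();w=snapshot('wrist');cv2.imwrite('pics/w1.png',w);c=cam('wrist',s)
print(s['eef_pos'],proj(c,[545,169.5,119]))
P,ct=rect(mask(w,172,8,120,60),(0,0,640,480));print(P.round(1).tolist());desc(plane(c,P,119))
```

```text
[541.53511751 173.90961769 200.95567934] [[323.81997113 260.95805276]]
[[309.0, 188.0], [340.0, 188.0], [340.0, 322.0], [309.0, 322.0]]
centre [545.  171.2 119. ] sides [18.4 87.7 20.3 87.7] dirs [  14.4  -74.8 -165.5  103.9]
```

View pics/w1.png

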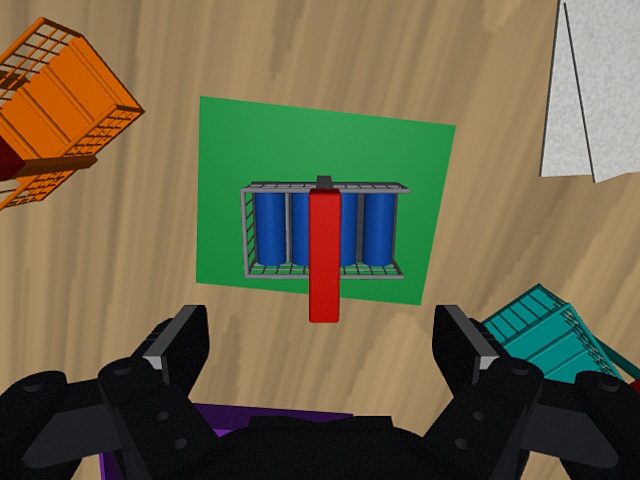

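The wrist view shows the handle bar at (324,255) between columns 309 and 340. The open end is to the right (tool +y) and all four rollers are in place. The second measurement agrees within 2 mm, so I go down and grip.

Run:
```python
from h import *
go([545,171,87],14.5)
```

```text
now 1.4 [541.3 174.6 201.1] q [ 0.24  0.23  1.79  0.    1.12 -0.02]
shift cm [-0.45  0.29 11.41] turn [-0.001 -0.001  0.   ]
```

Emit:
step_arm(moves=[-0.4,0.3,3,0,0,0,1,-0.4,0.3,6,0,0,0,1,-0.4,0.3,9,0,0,0,1,-0.4,0.3,10.5,0,0,0,1,-0.4,0.3,11.4,0,0,0,1,-0.4,0.3,11.4,0,0,0,1,-0.4,0.3,11.4,0,0,0,1])

```text
time: 1.98
eef_pos: [545.8, 172.0, 87.9]
tcp_rot: [0.612, 0.791, 0.0, -0.0]
force: [0.7, 0.2, 0.5]
finger_gap: 84.9
grasp_force: 0.0
```

Emit:
step_arm(moves=[0,0,0,0,0,0,-0.3,0,0,0,0,0,0,-0.7,0,0,0,0,0,0,-1,0,0,0,0,0,0,-1,0,0,0,0,0,0,-1,0,0,0,0,0,0,-1,0,0,0,0,0,0,-1,0,0,0,0,0,0,-1,0,0,0,0,0,0,-1,0,0,0,0,0,0,-1], newtons=90)

```text
time: 2.82
eef_pos: [545.6, 170.5, 88.1]
tcp_rot: [0.612, 0.791, -0.001, -0.0]
force: [-4.4, -0.9, 4.9]
finger_gap: 18.7
grasp_force: 88.3
```

Run:
```python
from h import *
s=r.sense();w=snapshot('wrist');cv2.imwrite('pics/w2.png',w);go([545,171,87],14.5);print(s['finger_gap'],s['grasp_force'],s['force'],s['wrist_torque'])
```

```text
now 2.8667 [545.6 170.6  88.1] q [ 0.23  0.38  1.86 -0.    0.9  -0.03]
shift cm [ 0.06 -0.04  0.11] turn [-0.001  0.    -0.   ]
18.665405969984313 88.25281620025635 [-4.3640113  -0.91662882  4.87988894] [-0.08065751  0.37980039  0.0440845 ]
```

Emit:
step_arm(moves=[0,0,-0.2,0,0,0,-1,0,0,-0.8,0,0,0,-1,0,0,-1.8,0,0,0,-1,0,0,-3,0,0,0,-1,0,0,-4.4,0,0,0,-1,0,0,-5.8,0,0,0,-1,0,0,-7.2,0,0,0,-1,0,0,-8.6,0,0,0,-1,0,0,-9.6,0,0,0,-1,0,0,-10.2,0,0,0,-1,0,0,-10.5,0,0,0,-1,0,0,-10.5,0,0,0,-1])

```text
time: 3.87
eef_pos: [546.4, 170.9, 193.3]
tcp_rot: [0.612, 0.791, 0.0, 0.0]
force: [-0.0, 0.1, -6.6]
finger_gap: 18.4
grasp_force: 88.3
```

Run:
```python
from h import *
s=r.sense();go([432,-176,193],9.5);print(s['finger_gap'],s['grasp_force'],s['force'],s['wrist_torque'])
a=np.hstack([snapshot('scene')[150:390,200:600],snapshot('wrist')[120:360,120:520]]);cv2.imwrite('pics/c3.png',a)
```

```text
now 3.8667 [546.4 170.9 193.3] q [ 0.23  0.25  1.79  0.    1.1  -0.03]
shift cm [-3.072e+01 -1.976e+01  1.000e-02] turn [ 0.001 -0.     0.087]
18.388752559112532 88.3441150188446 [-0.01539447  0.08405258 -6.6279689 ] [ 0.05700502 -0.05367582 -0.01295466]
```

View pics/c3.png

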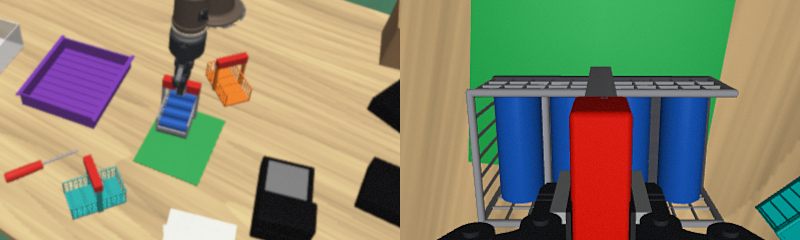

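The basket is lifted level: the scene crop shows it above the mat at (178,110) with all four rollers in it, and the load reads 6.6 N. Next is a smooth carry to the tray.

Emit:
step_arm(moves=[-0.03,-0.02,0,0,0,0,-1,-0.2,-0.13,0,0,0,0.001,-1,-0.63,-0.41,0,0,0,0.002,-1,-1.38,-0.89,0,0,0,0.004,-1,-2.49,-1.6,0,0,0,0.007,-1,-3.96,-2.55,0,0,0,0.011,-1,-5.77,-3.72,0,0,0,0.016,-1,-7.88,-5.08,0,0,0,0.022,-1,-10.23,-6.6,0,0,0,0.029,-1,-12.75,-8.22,0,0,0,0.036,-1,-15.35,-9.9,0,0,0,0.0435,-1])

```text
time: 4.88
eef_pos: [487.4, -4.5, 192.7]
tcp_rot: [0.629, 0.777, -0.0, 0.0]
force: [1.5, -0.3, -7.0]
finger_gap: 18.6
grasp_force: 88.3
```

Emit:
step_arm(moves=[-2.67,-1.56,0,0,0,0.007,-1,-5.26,-3.08,0,0,0,0.0145,-1,-7.68,-4.49,0,0,0,0.021,-1,-9.84,-5.75,0,0,0,0.027,-1,-11.7,-6.84,0,0,0,0.032,-1,-13.22,-7.73,0,0,0,0.0365,-1,-14.35,-8.39,0,0,0,0.0395,-1,-15.12,-8.84,0,0,0,0.042,-1,-15.57,-9.1,0,0,0,0.043,-1,-15.74,-9.2,0,0,0,0.0435,-1,-15.77,-9.22,0,0,0,0.0435,-1,-15.77,-9.22,0,0,0,0.0435,-1])

```text
time: 5.88
eef_pos: [431.3, -175.5, 192.6]
tcp_rot: [0.646, 0.763, 0.0, -0.0]
force: [-0.5, -0.3, -7.8]
finger_gap: 18.6
grasp_force: 88.3
```

Run:
```python
from h import *
s=r.sense();w=snapshot('wrist');go([432,-176,193],9.5);print(s['force'])
Rt=R.from_quat(s['tcp_rot']);lip=s['eef_pos']+Rt.apply([0,66,79]);print('lip',lip)
t=snapshot('top');cv2.imwrite('pics/t4.png',np.hstack([t[170:330,200:440],cv2.resize(w,(213,160))]))
P,ct=rect(mask(t,130,160),(300,180,440,320));print(P.tolist())
# corner estimates on the rim plane
c=cam('top');ap=cv2.approxPolyDP(cv2.convexHull(ct),6,True)[:,0];print(ap.tolist(),plane(c,ap,45).round(0)[:,:2].tolist())
# lip at various tilts, pivot about the lip: TCP shift in tool axes
for th in (10,20,25,28,31,34,36):
    d=np.array([0,66,79])-R.from_euler('x',th,degrees=True).apply([0,66,79]);print(th,np.radians(th).round(3),(d/10).round(2))
```

```text
now 5.9333 [ 431.4 -175.4  192.5] q [-0.48  0.04  2.03  0.    1.07 -0.65]
shift cm [-0.07  0.05 -0.05] turn [ 0.    -0.     0.001]
[-0.47065586 -0.27624062 -7.75558329]
lip [ 496.39382631 -164.55803129  113.55962669]
[[313.007568359375, 205.47607421875], [404.9088134765625, 190.85540771484375], [421.10577392578125, 292.66497802734375], [329.20452880859375, 307.28564453125]]
[[403, 192], [415, 259], [362, 299], [330, 307], [314, 206]] [[674.0, -249.0], [501.0, -279.0], [398.0, -145.0], [376.0, -65.0], [633.0, -20.0]]
10 0.175 [ 0.    1.47 -1.03]
20 0.349 [ 0.    3.1  -1.78]
25 0.436 [ 0.    3.96 -2.05]
28 0.489 [ 0.    4.48 -2.17]
31 0.541 [ 0.    5.01 -2.27]
34 0.593 [ 0.    5.55 -2.34]
36 0.628 [ 0.    5.9  -2.37]
```

View pics/t4.png

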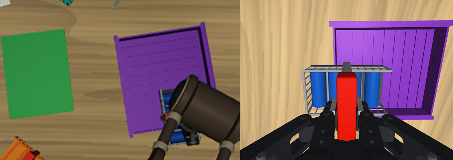

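The top and wrist crops show the basket's open end over the tray, with the tray's ribs parallel to the rollers and the tray centre about 30 mm ahead of the lip. Next I lower it while tilting to 16°.

Emit:
step_arm(moves=[0,0.01,0.01,0.001,0,0,-1,0,0.08,0.08,0.01,0,0,-1,0,0.23,0.23,0.029,0,0,-1,0,0.48,0.46,0.059,0,0,-1,0,0.8,0.79,0.097,0,0,-1,0,1.17,1.15,0.14,0,0,-1,0,1.56,1.54,0.183,0,0,-1,0,1.9,1.89,0.221,0,0,-1,0,2.18,2.18,0.251,0,0,-1,0,2.36,2.37,0.27,0,0,-1,0,2.43,2.45,0.279,0,0,-1,0,2.44,2.49,0.28,0,0,-1])

```text
time: 6.98
eef_pos: [456.3, -171.7, 167.1]
tcp_rot: [0.639, 0.756, -0.107, -0.09]
force: [0.7, 0.4, -7.1]
finger_gap: 18.9
grasp_force: 88.4
```

```bash
cat >> h.py <<'E'
def state():
    s=r.sense();Rt=R.from_quat(s['tcp_rot']);z=Rt.apply([0,0,1]);y=Rt.apply([0,1,0])
    print(s['time'],'tilt',np.degrees(np.arcsin(-y[2])).round(2),'lip',(s['eef_pos']+Rt.apply([0,66,79])).round(1),'F',s['force'].round(2),'M',s['wrist_torque'].round(2),'q',s['joint_pos'].round(2))
    return s
def tipto(tilt,lip,n):
    """n min-jerk rows to the tilt with the lip at height lip, axes at the current tool"""
    s=r.sense();Rt=R.from_quat(s['tcp_rot']);t0=np.degrees(np.arcsin(-Rt.apply([0,1,0])[2]));v=np.array([0,66,79.]);z0=(s['eef_pos']+Rt.apply(v))[2]
    for k in range(1,n+1):
        f=np.polyval([6,-15,10,0,0,0],k/n);th=(tilt-t0)*f
        d=(v-R.from_euler('x',th,degrees=True).apply(v)+Rt.inv().apply([0,0,(lip-z0)*f]))/10
        print(d.round(2).tolist(),np.radians(th).round(3))
E
python3 - <<'E'
from h import *
state();tipto(23,50,8)
E
```

```text
6.9833 tilt 16.05 lip [ 497.3 -164.8   72.9] F [ 0.74  0.4  -7.14] M [ 0.14 -0.58  0.02] q [-0.36  0.28  1.84 -0.15  1.27 -0.47]
[-0.0, 0.03, 0.02] 0.002
[-0.0, 0.17, 0.15] 0.013
[-0.0, 0.44, 0.39] 0.033
[-0.0, 0.81, 0.72] 0.061
[-0.0, 1.18, 1.05] 0.088
[-0.0, 1.46, 1.31] 0.109
[-0.0, 1.61, 1.44] 0.119
[-0.0, 1.64, 1.46] 0.121
```

Emit:
step_arm(moves=[0,0.03,0.02,0.002,0,0,-1,0,0.17,0.15,0.013,0,0,-1,0,0.44,0.39,0.033,0,0,-1,0,0.81,0.72,0.061,0,0,-1,0,1.18,1.05,0.088,0,0,-1,0,1.46,1.31,0.109,0,0,-1,0,1.61,1.44,0.119,0,0,-1,0,1.64,1.46,0.121,0,0,-1,0,1.64,1.46,0.121,0,0,-1,0,1.64,1.46,0.121,0,0,-1])

```text
time: 7.82
eef_pos: [466.9, -170.1, 149.2]
tcp_rot: [0.633, 0.748, -0.152, -0.129]
force: [0.1, 0.0, -7.5]
finger_gap: 18.6
grasp_force: 88.5
```

Run:
```python
from h import *
state();tipto(27,50,12)
```

```text
7.8167 tilt 22.97 lip [ 496.4 -165.1   50.8] F [ 0.09  0.03 -7.53] M [ 0.06 -0.81 -0.02] q [-0.32  0.39  1.75 -0.19  1.36 -0.41]
[0.0, 0.0, -0.0] 0.0
[0.0, 0.02, -0.01] 0.002
[0.0, 0.06, -0.04] 0.007
[0.0, 0.12, -0.08] 0.015
[0.0, 0.2, -0.13] 0.024
[0.0, 0.3, -0.19] 0.035
[0.0, 0.39, -0.25] 0.046
[0.0, 0.47, -0.3] 0.056
[0.0, 0.54, -0.34] 0.063
[0.0, 0.58, -0.36] 0.068
[0.0, 0.6, -0.37] 0.07
[0.0, 0.6, -0.37] 0.07
```

Emit:
step_arm(moves=[0,0.02,-0.01,0.002,0,0,-1,0,0.06,-0.04,0.007,0,0,-1,0,0.12,-0.08,0.014,0,0,-1,0,0.18,-0.12,0.021,0,0,-1,0,0.25,-0.16,0.029,0,0,-1,0,0.32,-0.2,0.037,0,0,-1,0,0.39,-0.25,0.046,0,0,-1,0,0.46,-0.29,0.054,0,0,-1,0,0.52,-0.33,0.061,0,0,-1,0,0.57,-0.35,0.066,0,0,-1,0,0.6,-0.37,0.07,0,0,-1,0,0.6,-0.37,0.07,0,0,-1])

```text
time: 8.82
eef_pos: [473.8, -168.8, 150.1]
tcp_rot: [0.628, 0.742, -0.178, -0.151]
force: [0.1, 0.9, -6.0]
finger_gap: 18.9
grasp_force: 89.6
```

Emit:
step_arm(moves=[0,0,0,0,0,0,-1,0,0,0,0,0,0,-1,0,0,0,0,0,0,-1,0,0,0,0,0,0,-1,0,0,0,0,0,0,-1,0,0,0,0,0,0,-1])

```text
time: 9.32
eef_pos: [473.8, -168.9, 150.3]
tcp_rot: [0.628, 0.742, -0.178, -0.151]
force: [0.1, -0.3, -5.1]
finger_gap: 18.6
grasp_force: 89.7
```

Run:
```python
from h import *
state();tipto(29,50,6)
```

```text
9.3167 tilt 26.97 lip [ 496.5 -165.1   50. ] F [ 0.12 -0.28 -5.13] M [ 0.14 -0.88  0.08] q [-0.3   0.45  1.7  -0.21  1.43 -0.39]
[-0.0, 0.01, -0.01] 0.001
[-0.0, 0.06, -0.05] 0.007
[-0.0, 0.14, -0.12] 0.018
[-0.0, 0.22, -0.18] 0.028
[-0.0, 0.27, -0.22] 0.034
[-0.0, 0.28, -0.23] 0.035
```

Emit:
step_arm(moves=[0,0,0,0,0,0,-1,0,0,0,0,0,0,-1,0,0,0,0,0,0,-1,0,0,0,0,0,0,-1])

```text
time: 9.65
eef_pos: [473.8, -168.8, 150.2]
tcp_rot: [0.628, 0.742, -0.178, -0.151]
force: [-1.2, 0.7, -6.9]
finger_gap: 18.9
grasp_force: 89.7
```

Run:
```python
from h import *
F=[]
for i in range(4):
    F.append(r.sense()['force'][2]);w=snapshot('wrist' if i%2 else 'scene')
    if i==0:a=w
state();print(F)
cv2.imwrite('pics/p5.png',np.hstack([cv2.resize(a[160:310,200:400],(400,300)),cv2.resize(w,(400,300))]))
```

```text
9.85 tilt 26.99 lip [ 496.4 -165.1   49.8] F [-0.22  0.21 -5.62] M [ 0.15 -0.86 -0.02] q [-0.3   0.45  1.7  -0.21  1.43 -0.39]
[np.float64(-6.8971673120072445), np.float64(-6.073966052846835), np.float64(-5.9526226124558175), np.float64(-5.166897667884158)]
```

View pics/p5.png

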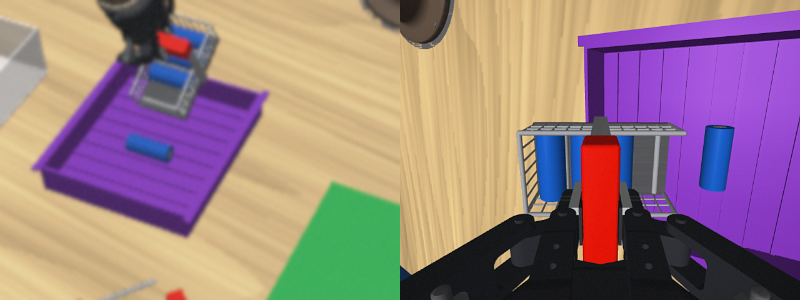

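The crops show roller 1 lying in the tray, about mid-tray and clear ahead of the lip. Rollers 2 to 4 are still in the basket. I continue tilting slowly.

Run:
```python
from h import *
a=snapshot('scene');m=mask(a,100,125,120,40)
x,y=np.nonzero(m[160:310,200:400])[::-1];n,l,st,ce=cv2.connectedComponentsWithStats(m[160:310,200:400]);print([(s[4],c.round(1).tolist()) for s,c in zip(st[1:],ce[1:]) if s[4]>30])
tipto(32.5,50,12)
```

```text
[(np.int32(80), [94.1, 17.5]), (np.int32(33), [89.1, 30.5]), (np.int32(159), [83.2, 37.3]), (np.int32(193), [73.7, 73.1])]
[0.0, 0.0, -0.0] 0.0
[0.0, 0.03, -0.02] 0.003
[0.0, 0.08, -0.07] 0.01
[0.0, 0.16, -0.13] 0.02
[0.0, 0.26, -0.22] 0.033
[0.0, 0.38, -0.32] 0.048
[0.0, 0.5, -0.41] 0.063
[0.0, 0.61, -0.49] 0.076
[0.0, 0.7, -0.55] 0.086
[0.0, 0.75, -0.59] 0.093
[0.0, 0.78, -0.61] 0.096
[0.0, 0.78, -0.61] 0.096
```

Emit:
step_arm(moves=[0,0.01,-0.01,0.001,0,0,-1,0,0.04,-0.03,0.005,0,0,-1,0,0.1,-0.08,0.013,0,0,-1,0,0.18,-0.15,0.023,0,0,-1,0,0.27,-0.23,0.035,0,0,-1,0,0.38,-0.32,0.048,0,0,-1,0,0.49,-0.4,0.061,0,0,-1,0,0.59,-0.48,0.073,0,0,-1,0,0.67,-0.53,0.083,0,0,-1,0,0.74,-0.58,0.091,0,0,-1,0,0.78,-0.61,0.096,0,0,-1,0,0.78,-0.61,0.096,0,0,-1])

```text
time: 10.9
eef_pos: [483.6, -167.2, 151.9]
tcp_rot: [0.62, 0.733, -0.214, -0.181]
force: [0.4, 0.7, -5.8]
finger_gap: 19.0
grasp_force: 89.7
```

Emit:
step_arm(moves=[0,0,0,0,0,0,-1,0,0,0,0,0,0,-1,0,0,0,0,0,0,-1,0,0,0,0,0,0,-1])

```text
time: 11.23
eef_pos: [483.3, -167.3, 152.2]
tcp_rot: [0.62, 0.733, -0.213, -0.181]
force: [-0.9, -0.3, -5.2]
finger_gap: 18.5
grasp_force: 89.7
```

```bash
cat >> h.py <<'E'
def rollers():
    a=snapshot('scene');c=cam('scene');n,l,st,ce=cv2.connectedComponentsWithStats(mask(a,100,125,120,40)[160:310,200:400])
    g=[(int(s[4]),k+[200,160]) for s,k in zip(st[1:],ce[1:]) if s[4]>30]
    print([(A,k.round(1).tolist(),plane(c,k,20)[0,:2].round().tolist()) for A,k in g])
E
python3 - <<'E'
from h import *
F=[]
for i in range(3):F.append(r.sense()['force'][2].round(2));rollers()
state();print(F);tipto(34.5,50,8)
E
```

```text
[(135, [291.2, 176.6], [313.0, -266.0]), (169, [282.4, 197.0], [404.0, -232.0]), (191, [273.7, 233.2], [538.0, -162.0])]
[(137, [291.2, 176.6], [313.0, -266.0]), (168, [282.5, 197.0], [404.0, -232.0]), (193, [273.7, 233.1], [538.0, -163.0])]
[(136, [291.1, 176.6], [313.0, -266.0]), (167, [282.3, 196.9], [404.0, -232.0]), (194, [273.8, 233.1], [538.0, -162.0])]
11.3833 tilt 32.48 lip [ 496.4 -165.1   50.1] F [ 0.53 -0.59 -5.51] M [ 0.2  -1.04 -0.02] q [-0.28  0.52  1.62 -0.23  1.53 -0.37]
[np.float64(-5.22), np.float64(-5.59), np.float64(-6.51)]
[0.0, 0.0, -0.0] 0.001
[0.0, 0.03, -0.02] 0.004
[0.0, 0.08, -0.06] 0.01
[0.0, 0.14, -0.11] 0.018
[0.0, 0.21, -0.16] 0.026
[0.0, 0.26, -0.2] 0.032
[0.0, 0.28, -0.22] 0.035
[0.0, 0.29, -0.22] 0.035
```

Roller 1 is at rest at (538,-162), 42 mm ahead of the lip, so roller 2 would land on it. I ease the tilt back and shift the lip 60 mm forward, past roller 1.

```bash
sed -i 's/def tipto(tilt,lip,n):/def tipto(tilt,lip,n,fw=0):/; s/apply(\[0,0,(lip-z0)\*f\])/apply([fw*f*np.cos(.166),fw*f*np.sin(.166),(lip-z0)*f])/' h.py
python3 - <<'E'
from h import *
tipto(29,55,12,60)
E
```

```text
[0.0, 0.02, -0.02] -0.0
[0.0, 0.15, -0.11] -0.002
[0.0, 0.45, -0.33] -0.006
[0.0, 0.91, -0.68] -0.013
[0.0, 1.5, -1.12] -0.021
[0.0, 2.16, -1.61] -0.03
[0.0, 2.83, -2.11] -0.04
[0.0, 3.42, -2.55] -0.048
[0.0, 3.88, -2.89] -0.054
[0.0, 4.18, -3.11] -0.059
[0.0, 4.31, -3.21] -0.06
[0.0, 4.33, -3.22] -0.061
```

Emit:
step_arm(moves=[0,0.02,-0.02,0,0,0,-1,0,0.15,-0.11,-0.002,0,0,-1,0,0.45,-0.33,-0.006,0,0,-1,0,0.91,-0.68,-0.013,0,0,-1,0,1.5,-1.12,-0.021,0,0,-1,0,2.16,-1.61,-0.03,0,0,-1,0,2.83,-2.11,-0.04,0,0,-1,0,3.42,-2.55,-0.048,0,0,-1,0,3.88,-2.89,-0.054,0,0,-1,0,4.18,-3.11,-0.059,0,0,-1,0,4.31,-3.21,-0.06,0,0,-1,0,4.33,-3.22,-0.061,0,0,-1])

```text
time: 12.38
eef_pos: [536.7, -158.3, 155.9]
tcp_rot: [0.625, 0.739, -0.191, -0.162]
force: [0.6, -0.2, -5.2]
finger_gap: 18.5
grasp_force: 89.7
```

Run:
```python
from h import *
rollers();state();tipto(33.5,53,12)
```

```text
[(125, [282.3, 188.8], [374.0, -255.0]), (179, [272.4, 209.4], [464.0, -225.0]), (168, [273.7, 233.7], [540.0, -161.0])]
12.4333 tilt 29.02 lip [ 555.5 -155.1   54.8] F [-0.35 -0.12 -5.67] M [ 0.16 -0.92 -0.  ] q [-0.25  0.56  1.52 -0.2   1.53 -0.36]
[-0.0, 0.0, -0.0] 0.0
[-0.0, 0.03, -0.01] 0.003
[-0.0, 0.07, -0.04] 0.008
[-0.0, 0.15, -0.07] 0.016
[-0.0, 0.25, -0.12] 0.027
[-0.0, 0.36, -0.17] 0.039
[-0.0, 0.47, -0.23] 0.051
[-0.0, 0.57, -0.27] 0.062
[-0.0, 0.65, -0.3] 0.07
[-0.0, 0.7, -0.32] 0.075
[-0.0, 0.72, -0.33] 0.078
[-0.0, 0.72, -0.34] 0.078
```

Emit:
step_arm(moves=[0,0.01,0,0.001,0,0,-1,0,0.03,-0.01,0.004,0,0,-1,0,0.08,-0.04,0.01,0,0,-1,0,0.16,-0.08,0.018,0,0,-1,0,0.26,-0.12,0.028,0,0,-1,0,0.36,-0.17,0.039,0,0,-1,0,0.46,-0.22,0.05,0,0,-1,0,0.56,-0.26,0.06,0,0,-1,0,0.64,-0.3,0.069,0,0,-1,0,0.7,-0.32,0.075,0,0,-1,0,0.72,-0.33,0.078,0,0,-1,0,0.72,-0.33,0.078,0,0,-1])

```text
time: 13.43
eef_pos: [544.4, -157.0, 155.2]
tcp_rot: [0.619, 0.731, -0.22, -0.186]
force: [-0.5, 0.1, -5.4]
finger_gap: 18.7
grasp_force: 89.7
```

Emit:
step_arm(moves=[0,0.01,0,0.001,0,0,-1,0,0.04,-0.02,0.004,0,0,-1,0,0.08,-0.04,0.009,0,0,-1,0,0.12,-0.05,0.013,0,0,-1,0,0.16,-0.07,0.017,0,0,-1,0,0.17,-0.07,0.018,0,0,-1,0,0.17,-0.07,0.018,0,0,-1,0,0.17,-0.07,0.018,0,0,-1])

```text
time: 14.1
eef_pos: [546.0, -156.8, 155.2]
tcp_rot: [0.617, 0.729, -0.226, -0.192]
force: [0.4, 0.2, -5.4]
finger_gap: 18.3
grasp_force: 91.4
```

Run:
```python
from h import *
for i in range(3):rollers();print(r.sense()['force'][2])
state()
```

```text
[(157, [280.1, 188.6], [378.0, -261.0]), (164, [273.7, 233.8], [540.0, -161.0]), (206, [262.8, 247.7], [599.0, -154.0])]
-5.078840811402419
[(161, [280.0, 188.6], [378.0, -261.0]), (164, [273.7, 233.8], [540.0, -161.0]), (206, [261.1, 250.6], [610.0, -151.0])]
-4.771475270516494
[(162, [279.9, 188.6], [378.0, -261.0]), (164, [273.7, 233.8], [540.0, -161.0]), (153, [259.3, 251.9], [616.0, -153.0])]
-4.951402079289257
14.25 tilt 34.48 lip [ 555.7 -155.2   52.8] F [-0.04 -0.29 -4.95] M [ 0.22 -0.94 -0.  ] q [-0.23  0.64  1.43 -0.22  1.63 -0.35]
```

Roller 2 is out and roller 1 has not been disturbed. I hold the tilt until both are still.

Emit:
step_arm(moves=[0,0,0,0,0,0,-1,0,0,0,0,0,0,-1,0,0,0,0,0,0,-1,0,0,0,0,0,0,-1,0,0,0,0,0,0,-1,0,0,0,0,0,0,-1,0,0,0,0,0,0,-1,0,0,0,0,0,0,-1,0,0,0,0,0,0,-1,0,0,0,0,0,0,-1,0,0,0,0,0,0,-1,0,0,0,0,0,0,-1])

```text
time: 15.25
eef_pos: [546.0, -156.7, 155.0]
tcp_rot: [0.617, 0.729, -0.226, -0.192]
force: [0.2, -0.2, -4.1]
finger_gap: 18.8
grasp_force: 91.4
```

Run:
```python
from h import *
for i in range(2):rollers()
a=snapshot('scene');w=snapshot('wrist');state();rollers()
cv2.imwrite('pics/p6.png',np.hstack([cv2.resize(a[160:310,200:400],(400,300)),cv2.resize(w,(400,300))]))
```

```text
[(160, [280.1, 188.7], [378.0, -261.0]), (164, [273.7, 233.8], [540.0, -161.0]), (174, [260.2, 251.6], [614.0, -151.0])]
[(159, [280.2, 188.7], [378.0, -260.0]), (164, [273.7, 233.8], [540.0, -161.0]), (172, [260.2, 251.5], [613.0, -151.0])]
15.45 tilt 34.49 lip [ 555.6 -155.2   52.6] F [ 0.49 -1.01 -4.44] M [ 0.19 -0.94 -0.02] q [-0.23  0.64  1.43 -0.22  1.63 -0.35]
[(161, [280.0, 188.7], [378.0, -261.0]), (164, [273.7, 233.8], [540.0, -161.0]), (174, [260.2, 251.6], [614.0, -151.0])]
```

View pics/p6.png

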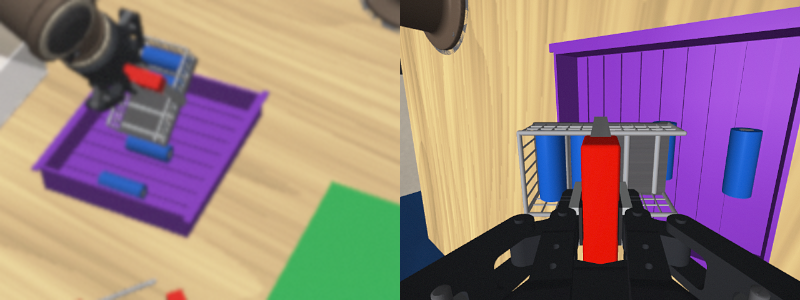

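Both rollers lie still: roller 1 at (540,-161) and roller 2 at (614,-151). Rollers 3 and 4 are still in the basket. I raise it and level it.

Run:
```python
from h import *
tipto(15,95,12)
```

```text
[-0.0, -0.03, -0.01] -0.002
[-0.0, -0.18, -0.04] -0.012
[-0.0, -0.52, -0.12] -0.035
[-0.0, -1.05, -0.24] -0.071
[-0.0, -1.72, -0.38] -0.118
[-0.0, -2.44, -0.52] -0.17
[-0.0, -3.15, -0.64] -0.222
[-0.0, -3.76, -0.73] -0.269
[-0.0, -4.22, -0.79] -0.305
[-0.0, -4.51, -0.83] -0.328
[-0.0, -4.64, -0.84] -0.338
[-0.0, -4.66, -0.84] -0.34
```

Emit:
step_arm(moves=[0,-0.03,-0.01,-0.002,0,0,-1,0,-0.18,-0.04,-0.012,0,0,-1,0,-0.52,-0.12,-0.035,0,0,-1,0,-1.05,-0.24,-0.071,0,0,-1,0,-1.72,-0.38,-0.118,0,0,-1,0,-2.44,-0.52,-0.17,0,0,-1,0,-3.15,-0.64,-0.222,0,0,-1,0,-3.76,-0.73,-0.269,0,0,-1,0,-4.22,-0.79,-0.305,0,0,-1,0,-4.51,-0.83,-0.328,0,0,-1,0,-4.64,-0.84,-0.338,0,0,-1,0,-4.66,-0.84,-0.34,0,0,-1])

```text
time: 16.5
eef_pos: [512.1, -162.5, 189.0]
tcp_rot: [0.641, 0.757, -0.1, -0.084]
force: [0.1, -0.2, -5.4]
finger_gap: 18.6
grasp_force: 91.3
```

Run:
```python
from h import *
state();tipto(0,120,12)
```

```text
16.5 tilt 14.99 lip [ 554.9 -155.4   95.6] F [ 0.09 -0.16 -5.44] M [ 0.06 -0.47  0.04] q [-0.32  0.34  1.71 -0.12  1.33 -0.44]
[-0.0, -0.01, -0.0] -0.001
[-0.0, -0.1, -0.02] -0.009
[-0.0, -0.28, -0.06] -0.027
[-0.0, -0.56, -0.12] -0.055
[-0.0, -0.91, -0.19] -0.091
[-0.0, -1.29, -0.25] -0.131
[-0.0, -1.66, -0.3] -0.171
[-0.0, -1.98, -0.34] -0.207
[-0.0, -2.22, -0.36] -0.235
[-0.0, -2.37, -0.37] -0.252
[-0.0, -2.44, -0.38] -0.26
[-0.0, -2.45, -0.38] -0.262
```

Emit:
step_arm(moves=[0,-0.01,0,-0.001,0,0,-1,0,-0.1,-0.02,-0.009,0,0,-1,0,-0.28,-0.06,-0.027,0,0,-1,0,-0.56,-0.12,-0.055,0,0,-1,0,-0.91,-0.19,-0.091,0,0,-1,0,-1.29,-0.25,-0.131,0,0,-1,0,-1.66,-0.3,-0.171,0,0,-1,0,-1.98,-0.34,-0.207,0,0,-1,0,-2.22,-0.36,-0.235,0,0,-1,0,-2.37,-0.37,-0.252,0,0,-1,0,-2.44,-0.38,-0.26,0,0,-1,0,-2.45,-0.38,-0.262,0,0,-1])

```text
time: 17.5
eef_pos: [489.9, -166.0, 198.2]
tcp_rot: [0.646, 0.763, -0.0, -0.0]
force: [0.7, -0.0, -3.9]
finger_gap: 18.9
grasp_force: 91.3
```

Run:
```python
from h import *
state();go([537,181,195],8.3)
t=cv2.imread('pics/top0.png')
```

```text
17.5 tilt 0.04 lip [ 554.9 -155.1  119.2] F [ 0.67 -0.02 -3.91] M [-0.04 -0.1   0.06] q [-0.41  0.14  1.91 -0.    1.09 -0.58]
now 17.5 [ 489.9 -166.   198.2] q [-0.41  0.14  1.91 -0.    1.09 -0.58]
shift cm [33.45 10.38  0.32] turn [-0.001 -0.     0.021]
```

Emit:
step_arm(moves=[0.03,0.01,0,0,0,0,-1,0.22,0.07,0,0,0,0.001,-1,0.68,0.21,0,0,0,0.002,-1,1.5,0.47,0,0,0,0.003,-1,2.71,0.84,0,0,0,0.004,-1,4.31,1.34,0,0,0,0.006,-1,6.28,1.96,0,0,0,0.009,-1,8.57,2.67,0,0,0,0.012,-1,11.13,3.47,0,0,0,0.016,-1,13.87,4.32,0,0,0,0.019,-1,16.7,5.2,0,0,0,0.021,-1])

```text
time: 18.42
eef_pos: [514.2, 9.2, 198.3]
tcp_rot: [0.654, 0.756, 0.0, -0.0]
force: [0.1, -0.6, -5.6]
finger_gap: 18.6
grasp_force: 91.3
```

Emit:
step_arm(moves=[2.85,0.82,0,0,0,0,-1,5.61,1.62,0,0,0,0,-1,8.18,2.36,0,0,0,0,-1,10.49,3.03,0,0,0,0,-1,12.48,3.6,0,0,0,0,-1,14.09,4.06,0,0,0,0,-1,15.3,4.41,0,0,0,0,-1,16.12,4.65,0,0,0,0,-1,16.59,4.79,0,0,0,0,-1,16.78,4.84,0,0,0,0,-1,16.81,4.85,0,0,0,0,-1,16.81,4.85,0,0,0,0,-1])

```text
time: 19.42
eef_pos: [537.8, 179.9, 198.2]
tcp_rot: [0.654, 0.756, -0.0, 0.0]
force: [0.7, -0.0, -5.1]
finger_gap: 18.7
grasp_force: 91.3
```

Run:
```python
from h import *
state();go([537,181,92],8.3)
s=r.sense();w=snapshot('wrist');P,ct=rect(mask(w,50,75,120),(0,0,640,480));c=cam('wrist',s);desc(plane(c,P,3))
```

```text
19.4167 tilt 0.03 lip [603.  189.3 119.2] F [ 0.73 -0.05 -5.11] M [-0.01 -0.04  0.02] q [ 0.25  0.23  1.8  -0.    1.11  0.1 ]
now 19.4167 [537.8 179.9 198.2] q [ 0.25  0.23  1.8  -0.    1.11  0.1 ]
shift cm [ 0.13 -0.05 10.62] turn [-0.     0.001 -0.   ]
centre [531.3 226.4   3. ] sides [218.1  75.8 232.2  75.8] dirs [   8.3  -76.4 -171.7   92.9]
```

Emit:
step_arm(moves=[0.1,0,0.3,0,0,0,-1,0.1,0,1,0,0,0,-1,0.1,0,2.2,0,0,0,-1,0.1,0,3.7,0,0,0,-1,0.1,0,5.2,0,0,0,-1,0.1,0,6.7,0,0,0,-1,0.1,0,8,0,0,0,-1,0.1,0,9.1,0,0,0,-1,0.1,0,9.9,0,0,0,-1,0.1,0,10.4,0,0,0,-1,0.1,0,10.6,0,0,0,-1,0.1,0,10.6,0,0,0,-1])

```text
time: 20.47
eef_pos: [537.7, 181.6, 92.1]
tcp_rot: [0.654, 0.756, -0.0, -0.0]
force: [-0.5, 0.6, -5.2]
finger_gap: 18.6
grasp_force: 91.3
```

Emit:
step_arm(moves=[0,0,0.1,0,0,0,-1,0,0,0.2,0,0,0,-1,0,0,0.3,0,0,0,-1,0,0,0.35,0,0,0,-1,0,0,0.35,0,0,0,-1])

```text
time: 20.88
eef_pos: [537.8, 181.6, 89.1]
tcp_rot: [0.654, 0.756, 0.0, 0.0]
force: [-0.9, -0.3, -4.9]
finger_gap: 18.6
grasp_force: 91.3
```

Emit:
step_arm(moves=[0,0,0.05,0,0,0,-1,0,0,0.1,0,0,0,-1,0,0,0.15,0,0,0,-1,0,0,0.15,0,0,0,-1,0,0,0.15,0,0,0,-1])

```text
time: 21.3
eef_pos: [537.9, 181.6, 88.1]
tcp_rot: [0.654, 0.756, 0.0, 0.0]
force: [-3.2, -0.0, 2.4]
finger_gap: 18.9
grasp_force: 92.2
```

Emit:
step_arm(moves=[0,0,0,0,0,0,-0.5,0,0,0,0,0,0,-0.3,0,0,0,0,0,0,0,0,0,0,0,0,0,0.4,0,0,0,0,0,0,1,0,0,0,0,0,0,1,0,0,0,0,0,0,1,0,0,0,0,0,0,1])

```text
time: 21.97
eef_pos: [537.8, 181.6, 87.3]
tcp_rot: [0.654, 0.756, 0.0, 0.0]
force: [0.0, -0.4, -0.8]
finger_gap: 85.6
grasp_force: 0.0
```

Emit:
step_arm(moves=[0,0,-0.5,0,0,0,1,0,0,-2,0,0,0,1,0,0,-4,0,0,0,1,0,0,-7,0,0,0,1,0,0,-10,0,0,0,1,0,0,-12,0,0,0,1,0,0,-13,0,0,0,1,0,0,-13,0,0,0,1,0,0,-13,0,0,0,1])

```text
time: 22.72
eef_pos: [537.6, 181.5, 217.3]
tcp_rot: [0.654, 0.756, 0.0, 0.0]
force: [-0.2, 0.6, -0.4]
finger_gap: 85.5
grasp_force: 0.0
```

Run:
```python
from h import *
s=r.sense();w=snapshot('wrist');c=cam('wrist',s);a=snapshot('scene');rollers();print(s['eef_pos'],s['finger_gap'])
P,ct=rect(mask(w,172,8,120,60),(150,100,480,420));desc(plane(c,P,119))
P,ct=rect(mask(w,50,75,120),(0,0,640,480));desc(plane(c,P,3))
cv2.imwrite('pics/f7.png',np.hstack([cv2.resize(a[140:380,120:440],(400,300)),cv2.resize(w,(400,300))]))
```

```text
[(192, [273.7, 233.1], [538.0, -162.0]), (172, [260.2, 251.5], [613.0, -151.0]), (321, [382.8, 278.1], [513.0, 171.0])]
[537.55450568 181.53507661 217.27092089] 85.54170690546749
centre [538.2 181.8 119. ] sides [18.9 87.5 20.8 87.5] dirs [   8.3  -81.1 -171.7   97.7]
centre [538.3 180.2   3. ] sides [169.6 218.3 169.7 248.1] dirs [  93.3    8.3  -76.7 -171.7]
```

View pics/f7.png

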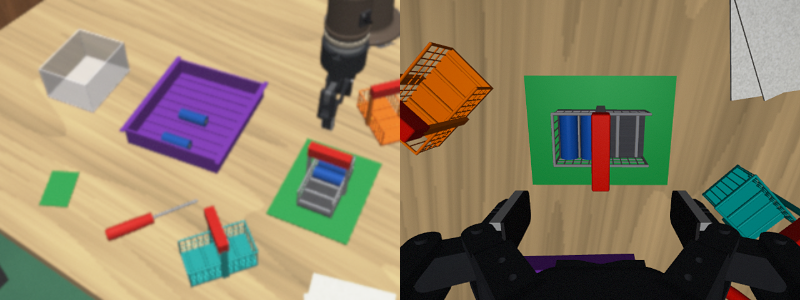

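The basket stands upright on the mat centre, (538,182) against (538,180), with two rollers in it. The other two lie still in the tray, the gripper is clear, and everything else is in place.

```bash
python3 -c "
from plant import hand_in;print(hand_in())"
```

```text
the job is handed in; nothing more can be done
None
```

Job done and handed in at about 23 s: rollers 1 and 2 were tipped out one at a time and lie still in the tray, and the basket is back upright in the middle of the green mat, released, with rollers 3 and 4 still in it.

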